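# Carry a loose jar on its tray to the bench scale

### The job

Lift the tray by its handle a good ten centimetres off the bench and, by tilting it, roll the loose jar to the middle of the tray and keep it there, tray in the air, for three seconds. Then carry the tray to the bench scale and set it down gently, centred and lined up on the weighing platform with the jar still lying in the middle of the tray, and let go. Never touch the jar, never let it run to the tray's end walls, and leave the other things on the bench where they are.

Things in the scene. Friction and masses are not known exactly. Their poses are not given: they have to be found in the camera images.
- tray: Loose aluminium tray, about 0.35 kg, on the bench at the start. Origin: centre of its underside. Own y along its length, x across, z up. Floor 112 x 340 mm, 4 mm thick, flat. Side rails rise to 26 mm above the underside, end walls (at y = +/-168 mm) to 50 mm; walls 4 mm thick. On its -x side, towards the robot, a wing 150 mm wide carries the handle, out to x = -128 mm.
- tray_handle (a point): Centre of the tray's handle, at (-115, 0, 66) mm in the tray's frame, axes as the tray's: a straight black bar 132 mm long along the tray's y, 16 mm thick along x, 24 mm high (54 to 78 mm above the underside), on a post at each end (y = +/-60 mm), free above and on both sides.
- tray_mid (a point): Middle of the tray's floor, on its top face, 4 mm above the tray's origin; axes as the tray's. The jar is in the middle when its centre is within 25 mm of here along the tray's y. It would meet an end wall at +/-128 mm; beyond +/-122 mm it counts as run to the end.
- jar: White closed jar with aluminium lid, loose, lying in the tray with its axis (own z) along the tray's x: it rolls along the tray's y. Origin: its centre, 42 mm above the tray's underside. 76 mm across, 90 mm long, about 0.24 kg (+/-40 %). Starts still, 45 to 90 mm from the middle. With the +y end raised by a rad it rolls to -y at 6.5*a m/s2, less some 0.05 m/s2 of rolling resistance.
- scale: Fixed low bench scale, grey, dark steel platform. Origin: centre of its underside. Platform 200 mm (x) x 240 mm (y), centred, its level top 62 mm above the bench. A slanted display 75 mm high and 130 mm wide on its +x side, from x = +115 to +155 mm. The tray goes on with its length along the scale's y, handle towards the scale's -x; its ends stick out over the platform.
- scale_top (a point): Centre of the top face of the scale's platform, 62 mm above the bench. Axes as the scale's. The tray's origin belongs here, within 30 mm.
- tape_roll: Bystander: loose roll of clear packing tape lying flat on the bench between the tray and the scale, 70 mm across, 40 mm high; origin under its centre. Leave it alone.
- marker: Bystander: loose black marker pen lying on the bench between the tray and the scale, 130 mm long, 14 mm thick. Leave it alone.
- spare_jar: Bystander: loose white jar like the other, but standing upright on the bench, 76 mm across, 90 mm high; origin under its centre. Leave it alone.
There are look-alikes about, which are no part of the job. What is shaped like the jar but purple or yellow is not meant.

How it is judged:
By the outcome, as a careful person would: the job done as asked, in the order asked, and still so for the second after the job is handed in, with the robot touching nothing.
It also fails if it takes over 72 s, if anything falls off the work surface, if the arm or the gripper's body presses on something with over 40 N, if the wrist force passes 120 N, or if a joint passes its speed limit or range.

### The arm

A 6-joint arm with a two-finger parallel gripper is mounted at the origin on the work surface. World frame = base frame: x ahead of the robot, y to its left, z up, the work surface at z = 0. Lengths are in m, angles in degrees, forces in N, time in s.
With the tool pointing down it reaches from about 0.25 to 0.725 m from the base axis. Payload 9.7 kg.
Tool frame: the origin (TCP) lies at the very end of the fingers, on their centre line; the grasp point (between the pads) lies 19 mm behind it (bot.pinch_z is the distance from the TCP to the grasp point, in m); x points along the fingers, z is the direction in which the jaws open and shut, and the axes are right-handed (so a half turn about x gives the same grasp; the last joint's range is limited). The gripper opens to 85 mm and grips with 20 to 120 N. Pads are 22 mm wide; open, the fingers measure 114 mm over their backs; the gripper's body (76 mm by 85 mm) begins 54 mm behind the grasp point. The pads swing forward as they close: fully open they stand 13 mm farther back than shut.
Start: joints at [0, 4.979, 10.078, 95.1, 0, 90], TCP at [0.55, -0, 0.231] pointing down, gripper open.
Joint ranges: [-179.16, 179.16], [-48.56, 103.87], [-65.8, 70.77], [-126.05, 130.52], [-82.76, 87.17], [-180, 180]. Speed limits (degrees/s): [127.2, 127.2, 147.25, 180, 180, 180].

### API

Orientations are given as [roll, pitch, yaw] about the fixed x, y, z axes, in that order (R = Rz(yaw) Ry(pitch) Rx(roll)).
In Python, from workcell import bot gives the robot as it stands.
- The arm moves only by the tool play_rows, never from a script. Its argument "rows" is a list of rows, each a list of 3 entries, a list of its own where there are three numbers: the shift along the tool's x, y, z in cm, then the turn about the tool's x in degrees, then the finger opening in cm, from 0 to 8.54. A call has 1 to 12 rows; each row is the pose to reach, as a shift and turn from the pose commanded when the call began, along the tool's axes at that moment; what a row does not reach only later rows make up. A row lasts 1/12 s, in which the tool goes at most 41.7 mm and 7.16 degrees, less where a joint would pass 70% of its speed; a pose out of reach is approached as far as the arm can. A call with a gripper value outside its range is refused whole. The fingers move at their own pace and stop on an object; "squeeze" is the grip in N (left out, the last holds). Time passes only in rows, so rows that repeat a pose let the fingers close. It gives the time, the measured TCP pose, the force and the opening at its end, in the units of the state.
- bot.get_obs(): the state, without advancing time (a new reading comes with each control period).
- bot.camera(name): name is "scene" or "side" or "wrist"; returns (picture, depth): 420x560x3 uint8, blue, green, red; 420x560 float32, m along the optical axis (not along the pixel's ray), 0 where there is no reading.
- bot.camera_model(name): a dict with "fx", "fy", "cx", "cy" (pixels), "origin" and "attitude" of the camera in the world; the wrist camera has in their place "mount" (4x4, takes a point from camera to tool coordinates, whose origin is the TCP and whose axes are the tool frame's). Camera axes: x right, y down, z forward; pixel columns grow to the right and rows downward; lengths in m; the calibration is good to about 2 mm. A picture is of the moment at which its call begins: read the wrist's pose just before it. camera_model takes no time and is no camera call.
- bot.job_done(): hands the job in, once; it reports no verdict.
The state is a dict: "time": time; "q": joint angles; "qd": joint speeds; "joint_efforts": joint torques, N m; "ee_pos": TCP position; "tcp_rot": TCP orientation; "wrist_force": force on the tool from outside, world axes, zero at the start; "torque": the same for the moment, N m; "opening": finger opening in m.
Only numpy, scipy, OpenCV 4.12 (cv2) and the standard library are available. Lean on these libraries where they do the work, as an engineer would, in place of code of your own. Each camera call takes 0.05 s, during which the arm holds its last target.

## Working session

There is one attempt and no reset: what is moved stays moved. The work goes in short steps, Python scripts to look and compute and a tool call to move; the robot and the scene stay as the last step left them, time stands still between calls to the robot, and variables do not carry over. Pictures are saved under pics/ and viewed, and the job is handed in when it is done.

Besides the shell and the picture viewer there is one more tool, called in YAML: its name, and indented under it one key for each argument. play_rows: Moves the arm, as the interface text tells. Its arguments: {"type":"object","properties":{"rows":{"type":"array"},"squeeze":{"type":"number"}},"required":["rows"]}

```bash
ls; mkdir -p pics; python3 - <<'E'
from workcell import bot
import cv2
print(bot.get_obs())
for n in ["scene","side","wrist"]:
    p,d=bot.camera(n); cv2.imwrite(f"pics/{n}0.png",p); print(n,bot.camera_model(n))
    import numpy as np; np.save(f"pics/{n}0_d.npy",d); 
E
```

```text
pics
{'time': 0.0, 'q': array([-1.80296433e-04,  5.01068902e+00,  1.00334098e+01,  9.51007229e+01,
       -2.15030862e-03,  8.99985613e+01]), 'qd': array([ 0.05937234,  0.08784289,  0.10999006,  0.06461766,  0.01542402,
       -0.02042539]), 'joint_efforts': array([ 7.68234549e-04, -5.20392072e+01,  4.64802504e+01,  1.63646933e-02,
        2.23589603e-05, -6.77332673e-05]), 'ee_pos': array([ 5.49755011e-01, -1.24259907e-05,  2.30577675e-01]), 'tcp_rot': array([-178.42234859,   89.92196827, -178.42108876]), 'wrist_force': array([ 0.06080976,  0.02569605, -0.5147496 ]), 'torque': array([ 0.06190442, -0.01106549, -0.04725627]), 'opening': 0.08549687652008561}
scene {'fx': 489.0890808664823, 'fy': 489.0890808664823, 'cx': 288.0454989515855, 'cy': 208.18258700748206, 'origin': array([1.30779283, 0.97729611, 0.81871961]), 'attitude': array([-123.23349171,   -0.20361908,  142.42720079])}
side {'fx': 495.82452892461595, 'fy': 495.82452892461595, 'cx': 284.133164146127, 'cy': 207.36337338328877, 'origin': array([0.57156762, 0.87797941, 0.93598284]), 'attitude': array([-135.43276473,   -1.17824017, -175.72137896])}
wrist {'fx': 367.63753574841064, 'fy': 367.63753574841064, 'cx': 280.8984579289993, 'cy': 215.31708469703315, 'mount': array([[-8.67618239e-05, -2.96389496e-01,  9.55067149e-01,
        -1.43042708e-01],
       [ 3.85890514e-04, -9.55067091e-01, -2.96389443e-01,
         7.56059685e-02],
       [ 9.99999922e-01,  3.42836065e-04,  1.97237258e-04,
         6.79646516e-04],
       [ 0.00000000e+00,  0.00000000e+00,  0.00000000e+00,
         1.00000000e+00]])}
```

View pics/scene0.png

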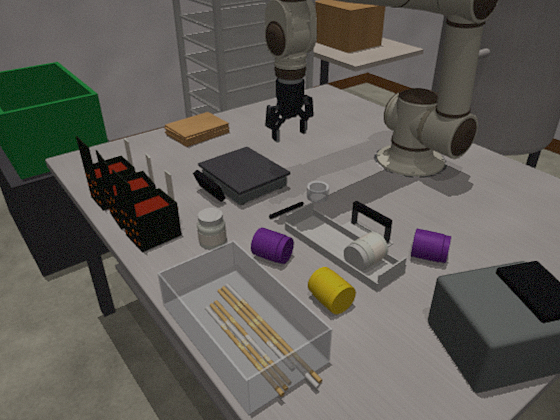

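View pics/side0.png

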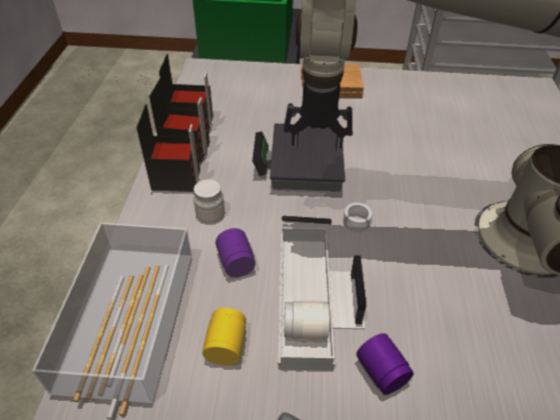

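View pics/wrist0.png

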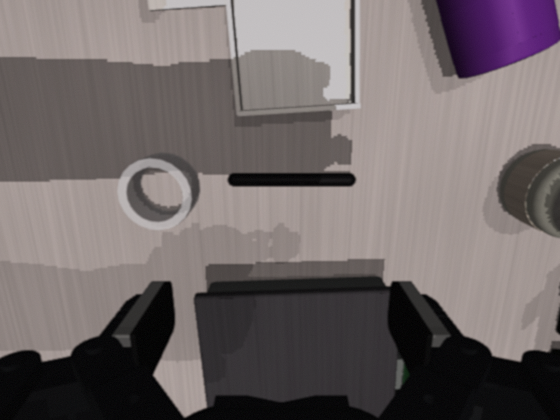

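The jar candidates in the scene picture are:
- white jar lying in the tray, at (366,250)
- white jar standing upright, at (211,227)
- purple jars at (272,245) and (431,246)
- yellow jar at (331,289)

The one in the tray fits the description. The tray's handle is at (372,222), the scale at (243,173), the tape roll at (317,190) and the marker at (287,210). I'll check a close crop and measure positions next.

```bash
cat > h.py <<'E'
import numpy as np, cv2
from scipy.spatial.transform import Rotation as R
from workcell import bot
def pose(n, obs=None):
    m=bot.camera_model(n)
    if n=="wrist":
        o=obs or bot.get_obs()
        Rt=R.from_euler('xyz',o['tcp_rot'],degrees=True).as_matrix()
        M=m['mount']; return m,Rt@M[:3,:3],Rt@M[:3,3]+o['ee_pos']
    return m,R.from_euler('xyz',m['attitude'],degrees=True).as_matrix(),np.array(m['origin'])
def cloud(n,d,P):
    m,Rc,o=P
    v,u=np.mgrid[:d.shape[0],:d.shape[1]]
    c=np.stack([(u-m['cx'])/m['fx']*d,(v-m['cy'])/m['fy']*d,d],-1)
    return c@Rc.T+o
def ray(P,u,v,z):
    m,Rc,o=P
    r=Rc@np.array([(u-m['cx'])/m['fx'],(v-m['cy'])/m['fy'],1]); return o+r*(z-o[2])/r[2]
def rect(xy): 
    return cv2.minAreaRect(xy.astype(np.float32)*1000)
E
python3 - <<'E'
from h import *
o=bot.get_obs(); print(R.from_euler('xyz',o['tcp_rot'],degrees=True).as_matrix().round(3).tolist())
d=np.load('pics/side0_d.npy'); im=cv2.imread('pics/side0.png')
C=cloud('side',d,pose('side'))
for (n,u,v) in [('jar',307,310),('handle',358,285),('scale',307,155),('tape',357,213),('marker',306,220),('spare',208,195),('floor',305,270),('bench',330,400),('purp',385,360),('yel',225,335),('purp2',235,250)]:
    print(n,C[v,u].round(3))
cv2.imwrite('pics/crop1.png',cv2.resize(im[210:400,200:430],None,fx=3,fy=3,interpolation=cv2.INTER_CUBIC))
hsv=cv2.cvtColor(im,cv2.COLOR_BGR2HSV)
# handle: dark pts z .05-.085 in region
m=(C[...,2]>.055)&(C[...,2]<.085)&(hsv[...,2]<60); m[:,:330]=0;m[:240]=0;m[330:]=0;m[:,380:]=0
print('handle',rect(C[m][:,:2]),m.sum())
m=(C[...,2]>.055)&(C[...,2]<.07)&(C[...,0]>.4)&(C[...,0]<.7)&(C[...,1]>-.25)&(C[...,1]<.12)&(hsv[...,2]<90)
print('scale',rect(C[m][:,:2]),m.sum())
E
```

```text
[[-0.001, 0.0, 1.0], [-0.0, 1.0, -0.0], [-1.0, -0.0, -0.001]]
jar [0.549 0.32  0.078]
handle [0.444 0.247 0.076]
scale [ 0.57  -0.193  0.06 ]
tape [ 0.43  -0.033  0.007]
marker [0.562 0.01  0.014]
spare [0.572 0.878 0.936]
floor [0.557 0.159 0.   ]
bench [ 0.494  0.465 -0.003]
purp [0.398 0.414 0.074]
yel [0.705 0.389 0.077]
purp2 [0.717 0.175 0.075]
handle ((441.37042236328125, 234.00787353515625), (13.682726860046387, 130.7869873046875), 3.6395061016082764) 408
scale ((584.9155883789062, -171.8189697265625), (229.90390014648438, 160.44320678710938), 1.4691964387893677) 2700
```

View pics/crop1.png

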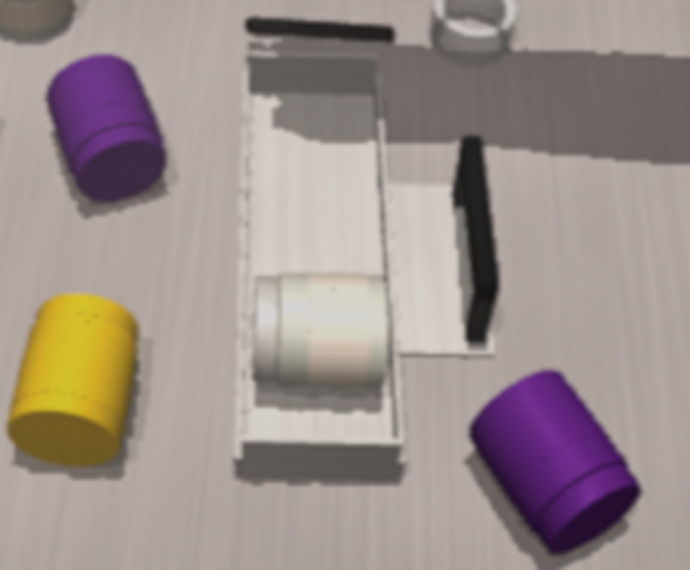

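The crop shows the white jar with its aluminium lid lying in the tray at crop (320,330), on the tray's +y side. The handle bar runs from crop (470,140) to (485,340). I'll move the wrist camera over it to measure more accurately.

play_rows:
  rows:
    - [[0,3,-0.6],0,8.5]
    - [[0,7,-1.4],0,8.5]
    - [[0,11,-2.2],0,8.5]
    - [[0,15,-3],0,8.5]
    - [[0,19,-3.8],0,8.5]
    - [[0,23,-4.6],0,8.5]
    - [[0,26,-5],0,8.5]
    - [[0,27.5,-5],0,8.5]
    - [[0,27.5,-5],0,8.5]
    - [[0,27.5,-5],0,8.5]
    - [[0,27.5,-5],0,8.5]
    - [[0,27.5,-5],0,8.5]

```text
time: 1.15
ee_pos: [0.5004, 0.2737, 0.2313]
tcp_rot: [-86.6, 90.0, -86.7]
wrist_force: [-1.0, -0.2, 1.6]
opening: 0.0853
```

```bash
cat > look.py <<'E'
from h import *
import sys
def look(tag):
    o=bot.get_obs(); P=pose('wrist',o); p,d=bot.camera('wrist')
    cv2.imwrite(f'pics/{tag}.png',p); np.save(f'pics/{tag}_d.npy',d)
    return o,P,p,d,cloud('wrist',d,P)
E
python3 - <<'E'
from look import *
o,P,p,d,C=look('w1'); print(o['ee_pos'],o['time'])
hsv=cv2.cvtColor(p,cv2.COLOR_BGR2HSV)
Z=C[...,2]
k=(hsv[...,2]<70)&(Z>.07)&(Z<.085)&(C[...,0]<.49)&(C[...,0]>.38)&(C[...,1]>.12)&(C[...,1]<.33)
print('handle',rect(C[k][:,:2]),k.sum())
k=(hsv[...,1]<60)&(Z>.018)&(Z<.055)&(C[...,0]>.46)&(C[...,0]<.65)&(C[...,1]>.03)&(C[...,1]<.45)
print('walls',rect(C[k][:,:2]),k.sum())
k=(Z>.065)&(C[...,0]>.48)&(C[...,0]<.64)&(hsv[...,1]<100)
print('jartop',rect(C[k][:,:2]),Z[k].max())
E
```

```text
[0.50038974 0.27370821 0.23134271] 1.15
handle ((439.8653869628906, 230.3695068359375), (16.35040855407715, 130.4671630859375), 3.6205973625183105) 2677
walls ((554.6135864257812, 236.19561767578125), (112.4659652709961, 341.171875), 3.551114559173584) 6893
jartop ((537.4635009765625, 305.8282470703125), (115.23355102539062, 87.83705139160156), 0.6335353255271912) 0.3743664448838975
```

View pics/w1.png

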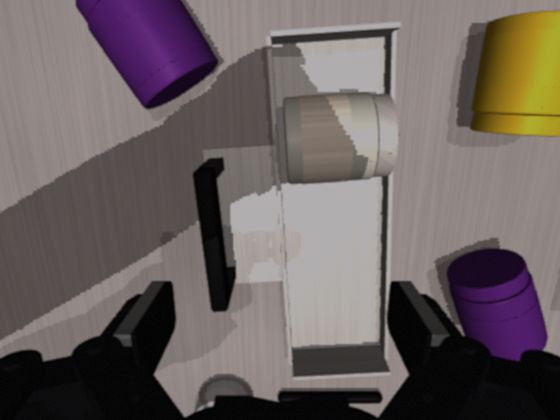

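```bash
python3 - <<'E'
from h import *
d=np.load('pics/w1_d.npy');p=cv2.imread('pics/w1.png')
from workcell import bot
P=pose('wrist');C=cloud('wrist',d,P)
c=np.array([.5546,.2362]);a=np.deg2rad(3.58);ux=np.array([np.cos(a),np.sin(a)]);uy=np.array([-np.sin(a),np.cos(a)])
X=(C[...,:2]-c)@ux;Y=(C[...,:2]-c)@uy;Z=C[...,2]
from scipy.optimize import least_squares
k=(abs(X)<.04)&(Z>.055)&(Z<.1)&(abs(Y)<.16)
s=least_squares(lambda q:np.hypot(Y[k]-q[0],Z[k]-q[1])-.038,[.07,.042],loss='soft_l1',f_scale=.002)
print('jar tray-y',s.x,k.sum())
f=(abs(X)<.045)&(Y>-.14)&(Y<.0)&(abs(Z)<.02); print('floor z',np.median(Z[f]))
# purple jar near
hsv=cv2.cvtColor(p,cv2.COLOR_BGR2HSV); k=(hsv[...,1]>100)&(Z>.05)&(C[...,0]<.46); print('purple y min',C[k][:,1].min(),C[k][:,0].min(),C[k][:,0].max())
E
```

```text
jar tray-y [0.0815695  0.04225377] 8327
floor z 0.004311415543392316
purple y min 0.17233955603402684 0.3455349997190758 0.45999503577242346
```

The tray centre is at (0.5546, 0.2362) with a yaw of 3.6°, and the jar is 81.5 mm to the +y side. In the wrist picture the jar is at (340,137) and the handle at (213,235). I'll grip the bar about 30 mm towards the jar, near the combined centre of mass, with the fingers half open to stay clear of the jar.

play_rows:
  rows:
    - [[0,-0.6,-2],-1,5]
    - [[0,-1.2,-4.5],-2.4,5]
    - [[0,-1.6,-6.2],-3.6,5]
    - [[0,-1.6,-6.2],-3.6,5]
    - [[3,-1.6,-6.2],-3.6,5]
    - [[6,-1.6,-6.2],-3.6,5]
    - [[9,-1.6,-6.2],-3.6,5]
    - [[10,-1.6,-6.2],-3.6,5]
    - [[10,-1.6,-6.2],-3.6,5]
    - [[10,-1.6,-6.2],-3.6,5]

```text
time: 2.03
ee_pos: [0.4384, 0.2587, 0.1322]
tcp_rot: [20.8, 90.0, 24.4]
wrist_force: [-0.1, 0.6, -0.0]
opening: 0.0499
```

```bash
python3 - <<'E'
from look import *
o,P,p,d,C=look('w2'); print(o['ee_pos'],o['opening'],R.from_euler('xyz',o['tcp_rot'],degrees=True).as_matrix().round(4).tolist())
E
```

```text
[0.43844416 0.25871653 0.13216836] 0.049946569322770924 [[0.0002, -0.0619, 0.9981], [0.0001, 0.9981, 0.0619], [-1.0, 0.0001, 0.0002]]
```

View pics/w2.png

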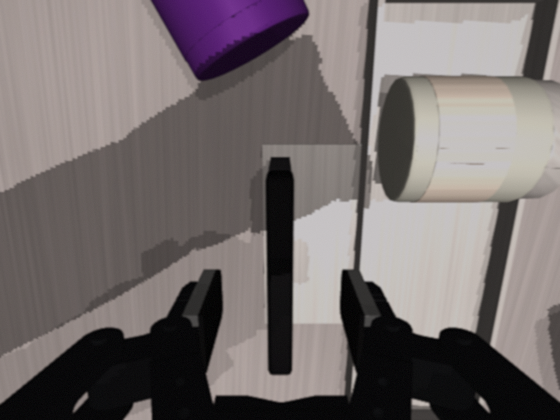

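The bar at (280,265) is centred between the fingers at (210,320) and (352,320), and the jar stays clear to the right. I'll go down and grip.

play_rows:
  rows:
    - [[2,0,0],0,5]
    - [[4.5,0,0],0,5]
    - [[6.5,0,0],0,5]
    - [[8,0,0],0,5]
    - [[8.5,0,0],0,5]
    - [[8.5,0,0],0,5]
    - [[8.5,0,0],0,3]
    - [[8.5,0,0],0,2]
    - [[8.5,0,0],0,1]
    - [[8.5,0,0],0,1]
    - [[8.5,0,0],0,1]
    - [[8.5,0,0],0,1]
  squeeze: 110

```text
time: 3.08
ee_pos: [0.4386, 0.2595, 0.0482]
tcp_rot: [35.0, 89.9, 38.6]
wrist_force: [-1.6, -0.3, 7.8]
opening: 0.0148
```

play_rows:
  rows:
    - [[0,0,0],0,0.5]
    - [[0,0,0],0,0.5]
    - [[0,0,0],0,0.5]
    - [[0,0,0],0,0.5]

```text
time: 3.42
ee_pos: [0.4386, 0.2595, 0.0482]
tcp_rot: [34.3, 89.9, 37.9]
wrist_force: [-2.0, -1.0, 7.3]
opening: 0.0146
```

```bash
python3 - <<'E'
from look import *
o,P,p,d,C=look('w3'); print(o)
p,d=bot.camera('side'); cv2.imwrite('pics/s3.png',p)
E
```

```text
{'time': 3.4167, 'q': array([ 3.06027107e+01, -1.66698952e-01, -1.55264922e+01,  7.45069012e+01,
        1.71553381e-02,  1.17004618e+02]), 'qd': array([ 0.02535473,  0.0897929 , -0.0198082 ,  0.00083365, -0.04859357,
       -0.05240408]), 'joint_efforts': array([ -0.27578987, -42.78649807,  43.83974075,  -1.041524  ,
        -0.25335778,  -0.07854198]), 'ee_pos': array([0.43858528, 0.25950576, 0.04819047]), 'tcp_rot': array([34.33780235, 89.86559517, 37.9359151 ]), 'wrist_force': array([-2.00209193, -1.03635398,  7.25158034]), 'torque': array([-0.12025846,  0.61769164, -0.06374547]), 'opening': 0.014619294891836946}
```

View pics/w3.png

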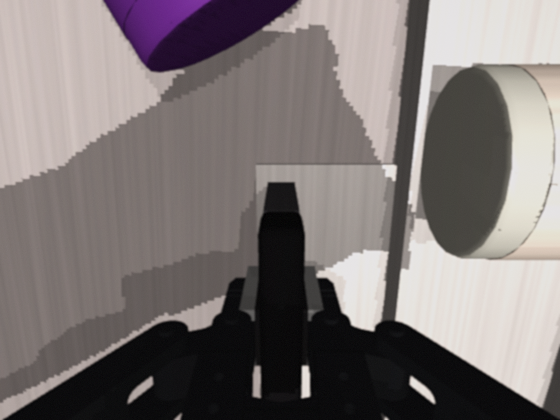

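View pics/s3.png

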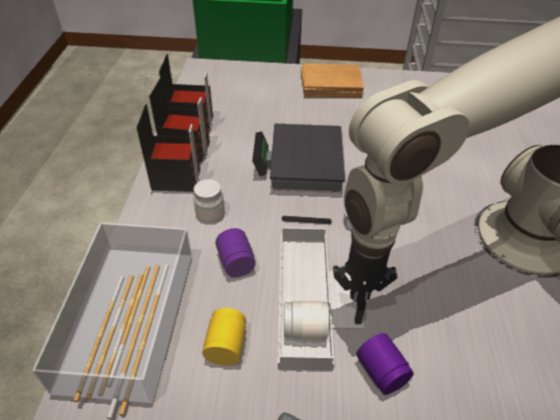

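```bash
cat > jar.py <<'E'
from h import *
from scipy.optimize import least_squares
def measure(d,p,tcp,Rt,gy=.0297,P=None):
    "jar tray-y, tilt(rad,+y end up), using side camera"
    C=cloud('side',d,P or pose('side')); uy=Rt[:2,1]/np.linalg.norm(Rt[:2,1]); ux=np.array([uy[1],-uy[0]])
    c=tcp[:2]+ux*.1155-uy*gy; z0=tcp[2]-.0482
    X=(C[...,:2]-c)@ux;Y=(C[...,:2]-c)@uy;Z=C[...,2]-z0
    f=(abs(X)<.04)&(abs(Y)<.15)&(abs(Z-.003)<.015)
    tilt=np.nan
    if f.sum()>200:
        A=np.c_[X[f],Y[f],np.ones(f.sum())];w=np.ones(len(A))
        for _ in range(8):
            s=np.linalg.lstsq(A*w[:,None],Z[f]*w,rcond=None)[0]; r=Z[f]-A@s; w=1/(1+(r/.001)**2)
        tilt=s
    k=(abs(X)<.035)&(Z>.055)&(Z<.1)&(abs(Y)<.16)
    s=least_squares(lambda q:np.hypot(Y[k]-q[0],Z[k]-q[1])-.038,[np.median(Y[k]),.042],loss='soft_l1',f_scale=.002).x if k.sum()>50 else None
    return dict(jar=s,n=int(k.sum()),tilt=tilt,c=c,z0=z0)
def now(tag):
    o=bot.get_obs();Rt=R.from_euler('xyz',o['tcp_rot'],degrees=True).as_matrix()
    p,d=bot.camera('side'); cv2.imwrite(f'pics/{tag}.png',p)
    r=measure(d,p,o['ee_pos'],Rt); print('t',o['time'],'tcp',o['ee_pos'].round(4),'F',o['wrist_force'].round(1),'T',o['torque'].round(2),'open',round(o['opening'],4)); print(r)
    return r
E
python3 -c "
from jar import *
now('s4')"
```

```text
t 3.5167 tcp [0.4386 0.2595 0.0482] F [-2.4 -0.   7.5] T [-0.09  0.58 -0.09] open 0.0143
{'jar': array([0.08198887, 0.0410167 ]), 'n': 1046, 'tilt': array([-0.00657024,  0.00150574,  0.00313429]), 'c': array([0.55573015, 0.23712905]), 'z0': np.float64(2.196174050609484e-05)}
```

play_rows:
  rows:
    - [[-0.1,0,0],0,0.5]
    - [[-0.2,0,0],0,0.5]
    - [[-0.35,0,0],0,0.5]
    - [[-0.5,0,0],0,0.5]
    - [[-0.7,0,0],0,0.5]
    - [[-0.85,0,0],0,0.5]
    - [[-1,0,0],0,0.5]

```text
time: 4.15
ee_pos: [0.4378, 0.2589, 0.0562]
tcp_rot: [-156.5, 90.0, -152.9]
wrist_force: [-0.4, -0.2, -6.2]
opening: 0.0141
```

```bash
python3 -c "
from jar import *
now('s5');now('s6')"
```

```text
t 4.15 tcp [0.4378 0.2589 0.0562] F [-0.4 -0.2 -6.2] T [-0.11  0.45 -0.04] open 0.0141
{'jar': array([0.0821292 , 0.04018174]), 'n': 1033, 'tilt': array([-0.00474563, -0.00133334,  0.00249271]), 'c': array([0.55494088, 0.23653175]), 'z0': np.float64(0.008013085877045238)}
t 4.2 tcp [0.438  0.259  0.0566] F [ 0.7  0.5 -4.5] T [-0.01  0.45  0.04] open 0.0143
{'jar': array([0.08195651, 0.04016226]), 'n': 1039, 'tilt': array([-0.0041123 , -0.00093048,  0.0025419 ]), 'c': array([0.55514739, 0.23659642]), 'z0': np.float64(0.008401706348279539)}
```

play_rows:
  rows:
    - [[-0.3,0,0],0,0.5]
    - [[-1,0,0],0,0.5]
    - [[-2,0,0],0,0.5]
    - [[-3.3,0,0],0,0.5]
    - [[-4.8,0,0],0,0.5]
    - [[-6.3,0,0],0,0.5]
    - [[-7.8,0,0],0,0.5]
    - [[-9.2,0,0],0,0.5]
    - [[-10.4,0,0],0,0.5]
    - [[-11.3,0,0],0,0.5]
    - [[-11.8,0,0],0,0.5]
    - [[-12,0,0],0,0.5]

```text
time: 5.25
ee_pos: [0.4382, 0.2592, 0.1772]
tcp_rot: [27.8, 89.9, 31.4]
wrist_force: [-0.6, -0.3, -5.9]
opening: 0.0147
```

```bash
python3 -c "
from jar import *
now('s7');now('s8')"
```

```text
t 5.25 tcp [0.4382 0.2592 0.1772] F [-0.6 -0.3 -5.9] T [-0.11  0.54  0.01] open 0.0147
{'jar': array([0.08203891, 0.04047388]), 'n': 1174, 'tilt': array([-0.00675684, -0.00090725,  0.00271031]), 'c': array([0.55538521, 0.23676595]), 'z0': np.float64(0.12901354796210024)}
t 5.3 tcp [0.4382 0.2591 0.1769] F [ 0.7 -0.3 -4.8] T [-0.06  0.47 -0.  ] open 0.0145
{'jar': array([0.08207071, 0.04039898]), 'n': 1179, 'tilt': array([-0.00693569, -0.00128625,  0.00267303]), 'c': array([0.55528891, 0.23668321]), 'z0': np.float64(0.12868943707329514)}
```

View pics/s8.png

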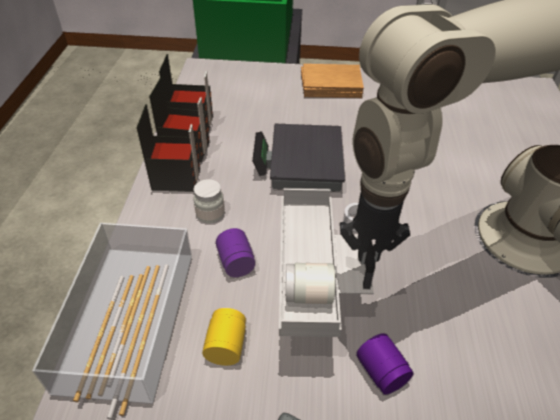

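The tray is 12.9 cm up and level, with the jar still at +82 mm. The interface only turns the tool about its vertical axis, so the gripper can't tip the tray. The equivalent is to use the tray's own acceleration: A acts like a tilt of A/g, so the jar rolls back by about 0.66 of the tray's travel and then stops. I'll work out the travel needed.

```bash
python3 - <<'E'
import numpy as np
def sim(D,n,lag=0.05,res=.05,bias=0):
    dt=1e-3;T=n/12
    way=[D*(10*s**3-15*s**4+6*s**5) for s in np.arange(n+1)/n]
    t=np.arange(0,T+1.2,dt); cmd=np.interp(t,np.arange(n+1)/12,way)
    x=0;v=0;y=0;vt=0;w=1/lag; r=0;rv=0;mx=0
    for c in cmd:
        a=w*w*(c-x)-2*w*v; v+=a*dt;x+=v*dt
        f=-.663*a+bias
        if rv==0 and abs(f)<res: continue
        s=np.sign(rv) if rv else np.sign(f)
        nv=rv+(f-s*res)*dt
        if rv*nv<0: nv=0
        rv=nv;r+=rv*dt;mx=min(mx,r)
    return r,mx
for D in (.12,.13,.14,.15):
  for n in(8,10,12): print(D,n,[tuple(np.round(sim(D,n,bias=b,res=q),4)) for b,q in((0,.05),(.02,.05),(0,.03))])
n=10;print(np.round([14*(10*s**3-15*s**4+6*s**5) for s in np.arange(n+1)/n],2))
E
```

```text
0.12 8 [(np.float64(-0.0545), np.float64(-0.0645)), (np.float64(-0.0276), np.float64(-0.0597)), (np.float64(-0.0629), np.float64(-0.0698))]
0.12 10 [(np.float64(-0.0464), np.float64(-0.0598)), (np.float64(-0.015), np.float64(-0.0542)), (np.float64(-0.0574), np.float64(-0.0667))]
0.12 12 [(np.float64(-0.0388), np.float64(-0.0552)), (np.float64(-0.0021), np.float64(-0.0483)), (np.float64(-0.0514), np.float64(-0.0631))]
0.13 8 [(np.float64(-0.0606), np.float64(-0.0709)), (np.float64(-0.0337), np.float64(-0.0661)), (np.float64(-0.0693), np.float64(-0.0763))]
0.13 10 [(np.float64(-0.0525), np.float64(-0.0661)), (np.float64(-0.0198), np.float64(-0.0602)), (np.float64(-0.0638), np.float64(-0.0731))]
0.13 12 [(np.float64(-0.0442), np.float64(-0.0614)), (np.float64(-0.0069), np.float64(-0.0543)), (np.float64(-0.0574), np.float64(-0.0695))]
0.14 8 [(np.float64(-0.0669), np.float64(-0.0774)), (np.float64(-0.0395), np.float64(-0.0724)), (np.float64(-0.0758), np.float64(-0.0828))]
0.14 10 [(np.float64(-0.0585), np.float64(-0.0725)), (np.float64(-0.0252), np.float64(-0.0662)), (np.float64(-0.0701), np.float64(-0.0796))]
0.14 12 [(np.float64(-0.0501), np.float64(-0.0675)), (np.float64(-0.0122), np.float64(-0.0603)), (np.float64(-0.0636), np.float64(-0.076))]
0.15 8 [(np.float64(-0.0733), np.float64(-0.0838)), (np.float64(-0.0456), np.float64(-0.0788)), (np.float64(-0.0822), np.float64(-0.0893))]
0.15 10 [(np.float64(-0.0645), np.float64(-0.0789)), (np.float64(-0.031), np.float64(-0.0724)), (np.float64(-0.0765), np.float64(-0.0861))]
0.15 12 [(np.float64(-0.0559), np.float64(-0.0737)), (np.float64(-0.0175), np.float64(-0.0663)), (np.float64(-0.0699), np.float64(-0.0824))]
[ 0.    0.12  0.81  2.28  4.44  7.    9.56 11.72 13.19 13.88 14.  ]
```

play_rows:
  rows:
    - [[0,0.25,0],0,0.5]
    - [[0,1.55,0],0,0.5]
    - [[0,4.15,0],0,0.5]
    - [[0,7.5,0],0,0.5]
    - [[0,10.85,0],0,0.5]
    - [[0,13.45,0],0,0.5]
    - [[0,14.75,0],0,0.5]
    - [[0,15,0],0,0.5]
    - [[0,15,0],0,0.5]
    - [[0,15,0],0,0.5]

```text
time: 6.18
ee_pos: [0.4282, 0.4058, 0.1748]
tcp_rot: [-104.9, 89.5, -101.6]
wrist_force: [-0.4, -16.6, -2.9]
opening: 0.0143
```

```bash
python3 -c "
from jar import *
now('s9');now('s10')"
```

```text
t 6.1833 tcp [0.4282 0.4058 0.1748] F [ -0.4 -16.6  -2.9] T [-3.84  0.37 -2.49] open 0.0143
{'jar': array([0.01334594, 0.0409532 ]), 'n': 1423, 'tilt': array([-0.0060204 , -0.02534335,  0.00350573]), 'c': array([0.54524047, 0.38283683]), 'z0': np.float64(0.1265942127970192)}
t 6.2333 tcp [0.4283 0.4057 0.1749] F [ -0.3 -16.5  -3.6] T [-3.81  0.34 -2.41] open 0.0141
{'jar': array([0.01709314, 0.04082934]), 'n': 1434, 'tilt': array([-0.00386188, -0.02496994,  0.0034597 ]), 'c': array([0.54534328, 0.38268907]), 'z0': np.float64(0.12668018193685154)}
```

View pics/s10.png

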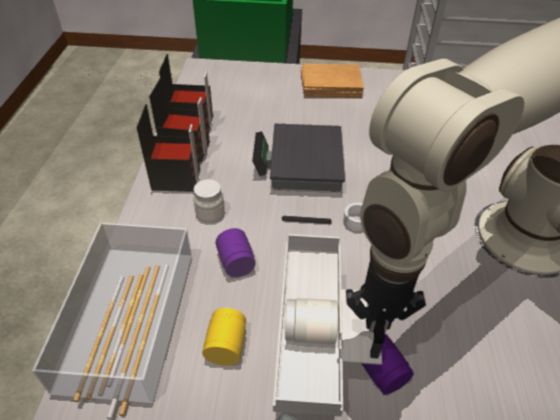

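The tray's +y end has met the grey box at the bench edge, at about (285,415) in the side view; the wrist reads 16 N. I'll back off right away.

play_rows:
  rows:
    - [[0,-1.0,0],0,0.5]
    - [[0,-1.8,0],0,0.5]
    - [[0,-2,0],0,0.5]

```text
time: 6.53
ee_pos: [0.4297, 0.3881, 0.1759]
tcp_rot: [-165.2, 90.0, -161.6]
wrist_force: [0.6, 0.5, -5.8]
opening: 0.0146
```

```bash
python3 -c "
from jar import *
now('s11');now('s12')"
```

```text
t 6.5333 tcp [0.4297 0.3881 0.1759] F [ 0.6  0.5 -5.8] T [ 0.    0.5  -0.03] open 0.0146
{'jar': array([0.05383878, 0.04015779]), 'n': 1464, 'tilt': array([-0.01053878, -0.00041019,  0.00236086]), 'c': array([0.54684428, 0.36573548]), 'z0': np.float64(0.1276808556635616)}
t 6.5833 tcp [0.4298 0.3883 0.1761] F [ 0.3 -0.5 -5.4] T [-0.03  0.5   0.01] open 0.0146
{'jar': array([0.05698163, 0.04023269]), 'n': 1497, 'tilt': array([-0.00898846,  0.00033307,  0.0023985 ]), 'c': array([0.54689606, 0.36591333]), 'z0': np.float64(0.12790753825132636)}
```

```bash
python3 -c "
from jar import *
for i in range(4): print(now('s13_%d'%i)['jar'])" | grep -v tcp | grep '^\['
```

```text
[0.06000075 0.04016772]
[0.06267113 0.04023824]
[0.06544123 0.04018233]
[0.06794932 0.04021844]
```

play_rows:
  rows:
    - [[0,0,0],0,0.5]
    - [[0,0,0],0,0.5]
    - [[0,0,0],0,0.5]
    - [[0,0,0],0,0.5]
    - [[0,0,0],0,0.5]
    - [[0,0,0],0,0.5]
    - [[0,0,0],0,0.5]
    - [[0,0,0],0,0.5]

```text
time: 7.5
ee_pos: [0.4298, 0.3887, 0.1763]
tcp_rot: [174.1, 90.0, 177.7]
wrist_force: [0.7, 0.1, -5.0]
opening: 0.0144
```

```bash
python3 -c "
from jar import *
now('s14');now('s15')
p,d=bot.camera('scene'); cv2.imwrite('pics/c15.png',p); C=cloud('scene',d,pose('scene')); np.save('pics/c15.npy',C)
for u,v in [(455,290),(437,290),(520,270),(500,300),(440,360),(480,385)]: print((u,v),C[v,u].round(3))
print(bot.get_obs()['ee_pos'])
"
```

```text
t 7.5 tcp [0.4298 0.3887 0.1763] F [ 0.7  0.1 -5. ] T [-0.11  0.49 -0.04] open 0.0144
{'jar': array([0.08662882, 0.04023602]), 'n': 1602, 'tilt': array([-0.00224859, -0.00171745,  0.00255743]), 'c': array([0.54696309, 0.36634458]), 'z0': np.float64(0.12807955826693246)}
t 7.55 tcp [0.4298 0.3887 0.1763] F [ 0.3  0.4 -5.1] T [-0.13  0.51  0.03] open 0.0141
{'jar': array([0.08666227, 0.0402011 ]), 'n': 1599, 'tilt': array([-0.0092073 , -0.00191732,  0.00249326]), 'c': array([0.54696569, 0.36633294]), 'z0': np.float64(0.12807957689522512)}
(455, 290) [0.589 0.601 0.139]
(437, 290) [0.587 0.56  0.108]
(520, 270) [0.446 0.654 0.154]
(500, 300) [0.541 0.672 0.138]
(440, 360) [ 0.641  0.634 -0.003]
(480, 385) [0.657 0.732 0.032]
[0.42984845 0.38874057 0.17628243]
```

View pics/c15.png

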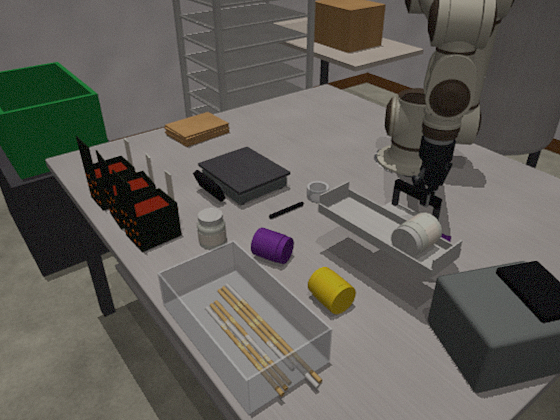

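The jar has stopped at +87 mm, and the grey box hasn't moved (same pixels). I'll back the tray slowly to -y, below the rolling threshold, then stop it briskly so the jar starts rolling towards the middle.

play_rows:
  rows:
    - [[0,-0.01,0],0,0.5]
    - [[0,-0.05,0],0,0.5]
    - [[0,-0.11,0],0,0.5]
    - [[0,-0.19,0],0,0.5]
    - [[0,-0.3,0],0,0.5]
    - [[0,-0.44,0],0,0.5]
    - [[0,-0.6,0],0,0.5]
    - [[0,-0.78,0],0,0.5]
    - [[0,-0.98,0],0,0.5]
    - [[0,-1.22,0],0,0.5]
    - [[0,-1.47,0],0,0.5]
    - [[0,-1.75,0],0,0.5]

```text
time: 8.65
ee_pos: [0.4309, 0.371, 0.1763]
tcp_rot: [172.0, 90.0, 175.6]
wrist_force: [0.7, 1.0, -5.6]
opening: 0.0144
```

play_rows:
  rows:
    - [[0,-0.3,0],0,0.5]
    - [[0,-0.63,0],0,0.5]
    - [[0,-0.98,0],0,0.5]
    - [[0,-1.36,0],0,0.5]
    - [[0,-1.76,0],0,0.5]
    - [[0,-2.19,0],0,0.5]
    - [[0,-2.64,0],0,0.5]
    - [[0,-3.11,0],0,0.5]
    - [[0,-3.61,0],0,0.5]
    - [[0,-4.13,0],0,0.5]
    - [[0,-4.68,0],0,0.5]
    - [[0,-5.25,0],0,0.5]

```text
time: 9.65
ee_pos: [0.4342, 0.3183, 0.1763]
tcp_rot: [-109.6, 90.0, -106.0]
wrist_force: [-0.4, -0.2, -4.7]
opening: 0.0144
```

play_rows:
  rows:
    - [[0,-0.59,0],0,0.5]
    - [[0,-1.21,0],0,0.5]
    - [[0,-1.86,0],0,0.5]
    - [[0,-2.53,0],0,0.5]
    - [[0,-3.22,0],0,0.5]
    - [[0,-3.94,0],0,0.5]
    - [[0,-4.68,0],0,0.5]
    - [[0,-5.44,0],0,0.5]
    - [[0,-5.9,0],0,0.5]
    - [[0,-6,0],0,0.5]
    - [[0,-6,0],0,0.5]

```text
time: 10.57
ee_pos: [0.4381, 0.2587, 0.1764]
tcp_rot: [38.2, 90.0, 41.7]
wrist_force: [-0.3, -0.3, -5.6]
opening: 0.014
```

```bash
python3 -c "
from jar import *
now('s16');now('s17')"
```

```text
t 10.5667 tcp [0.4381 0.2587 0.1764] F [-0.3 -0.3 -5.6] T [-0.07  0.5   0.01] open 0.014
{'jar': array([0.07823446, 0.04023903]), 'n': 1171, 'tilt': array([-0.00623914, -0.00148767,  0.0024481 ]), 'c': array([0.55522353, 0.23621579]), 'z0': np.float64(0.1281904959765069)}
t 10.6167 tcp [0.4381 0.259  0.1763] F [ 0.4  0.1 -5.3] T [-0.07  0.48 -0.01] open 0.014
{'jar': array([0.0762648 , 0.04019729]), 'n': 1156, 'tilt': array([-0.00819495, -0.00139652,  0.0025392 ]), 'c': array([0.55519614, 0.23654572]), 'z0': np.float64(0.12814162205899404)}
```

play_rows:
  rows:
    - [[0,0,0],0,0.5]
    - [[0,0,0],0,0.5]
    - [[0,0,0],0,0.5]
    - [[0,0,0],0,0.5]
    - [[0,0,0],0,0.5]
    - [[0,0,0],0,0.5]
    - [[0,0,0],0,0.5]
    - [[0,0,0],0,0.5]
    - [[0,0,0],0,0.5]
    - [[0,0,0],0,0.5]

```text
time: 11.5
ee_pos: [0.438, 0.259, 0.1763]
tcp_rot: [-133.1, 90.0, -129.5]
wrist_force: [0.3, 0.1, -5.6]
opening: 0.0142
```

```bash
python3 -c "
from jar import *
now('s18');now('s19')
import numpy as np
n=8
print(np.round([12*(10*s**3-15*s**4+6*s**5) for s in np.arange(n+1)/n],2))"
```

```text
t 11.5 tcp [0.438  0.259  0.1763] F [ 0.3  0.1 -5.6] T [-0.07  0.52  0.03] open 0.0142
{'jar': array([0.06864445, 0.04030163]), 'n': 1138, 'tilt': array([-0.00458688, -0.00139454,  0.00248552]), 'c': array([0.55513923, 0.23656929]), 'z0': np.float64(0.12808339085980086)}
t 11.55 tcp [0.438  0.259  0.1763] F [-0.3 -0.1 -5.7] T [-0.04  0.57  0.03] open 0.0144
{'jar': array([0.06874833, 0.04020887]), 'n': 1138, 'tilt': array([-0.00744491, -0.00175805,  0.00249896]), 'c': array([0.55514249, 0.23659136]), 'z0': np.float64(0.12808452989198288)}
[ 0.    0.19  1.24  3.3   6.    8.7  10.76 11.81 12.  ]
```

play_rows:
  rows:
    - [[0,0.3,0],0,0.5]
    - [[0,1.8,0],0,0.5]
    - [[0,4.6,0],0,0.5]
    - [[0,7.4,0],0,0.5]
    - [[0,9.3,0],0,0.5]
    - [[0,10.2,0],0,0.5]
    - [[0,10.55,0],0,0.5]
    - [[0,10.88,0],0,0.5]
    - [[0,11.18,0],0,0.5]
    - [[0,11.45,0],0,0.5]
    - [[0,11.69,0],0,0.5]
    - [[0,11.9,0],0,0.5]

```text
time: 12.6
ee_pos: [0.4307, 0.3775, 0.1765]
tcp_rot: [23.5, 90.0, 27.1]
wrist_force: [0.2, 0.4, -6.3]
opening: 0.0147
```

play_rows:
  rows:
    - [[0,0.18,0],0,0.5]
    - [[0,0.33,0],0,0.5]
    - [[0,0.45,0],0,0.5]
    - [[0,0.54,0],0,0.5]
    - [[0,0.6,0],0,0.5]
    - [[0,0.6,0],0,0.5]

```text
time: 13.1
ee_pos: [0.4301, 0.3838, 0.1763]
tcp_rot: [128.7, 90.0, 132.3]
wrist_force: [0.1, 0.7, -5.7]
opening: 0.0142
```

```bash
python3 -c "
from jar import *
now('s20');now('s21')"
```

```text
t 13.1 tcp [0.4301 0.3838 0.1763] F [ 0.1  0.7 -5.7] T [0.08 0.55 0.02] open 0.0142
{'jar': array([0.01448426, 0.04018969]), 'n': 1349, 'tilt': array([-0.00907818,  0.00041704,  0.0023597 ]), 'c': array([0.54727114, 0.36146685]), 'z0': np.float64(0.1280720370310114)}
t 13.15 tcp [0.4301 0.3838 0.1762] F [ 1.1  0.9 -5.9] T [ 0.1   0.49 -0.02] open 0.0146
{'jar': array([0.01464031, 0.04028464]), 'n': 1345, 'tilt': array([-0.00713338,  0.00132837,  0.002438  ]), 'c': array([0.54728053, 0.36138531]), 'z0': np.float64(0.12802632476991152)}
```

View pics/s21.png

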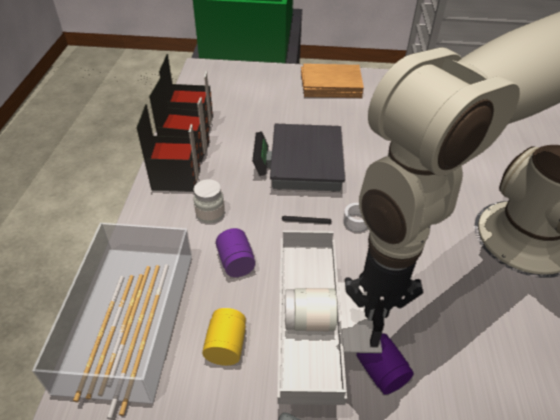

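The jar is at +14.6 mm and still, at (311,309) in the picture, which is inside the 25 mm limit. I'll nudge it a little closer the same way: a slow start towards -y, then a brisk stop.

play_rows:
  rows:
    - [[0,-0.01,0],0,0.5]
    - [[0,-0.05,0],0,0.5]
    - [[0,-0.11,0],0,0.5]
    - [[0,-0.19,0],0,0.5]
    - [[0,-0.3,0],0,0.5]
    - [[0,-0.44,0],0,0.5]
    - [[0,-0.6,0],0,0.5]
    - [[0,-0.78,0],0,0.5]
    - [[0,-0.98,0],0,0.5]
    - [[0,-1.22,0],0,0.5]
    - [[0,-1.47,0],0,0.5]
    - [[0,-1.75,0],0,0.5]

```text
time: 14.2
ee_pos: [0.4313, 0.366, 0.1763]
tcp_rot: [-127.8, 90.0, -124.2]
wrist_force: [-0.7, -0.9, -5.1]
opening: 0.014
```

play_rows:
  rows:
    - [[0,-0.3,0],0,0.5]
    - [[0,-0.63,0],0,0.5]
    - [[0,-0.98,0],0,0.5]
    - [[0,-1.36,0],0,0.5]
    - [[0,-1.76,0],0,0.5]
    - [[0,-2.19,0],0,0.5]
    - [[0,-2.64,0],0,0.5]
    - [[0,-3.11,0],0,0.5]
    - [[0,-3.4,0],0,0.5]
    - [[0,-3.4,0],0,0.5]
    - [[0,-3.4,0],0,0.5]
    - [[0,-3.4,0],0,0.5]

```text
time: 15.2
ee_pos: [0.4334, 0.3325, 0.1763]
tcp_rot: [65.3, 90.0, 68.9]
wrist_force: [-0.1, -1.1, -4.4]
opening: 0.0143
```

play_rows:
  rows:
    - [[0,0,0],0,0.5]
    - [[0,0,0],0,0.5]
    - [[0,0,0],0,0.5]
    - [[0,0,0],0,0.5]
    - [[0,0,0],0,0.5]
    - [[0,0,0],0,0.5]
    - [[0,0,0],0,0.5]
    - [[0,0,0],0,0.5]
    - [[0,0,0],0,0.5]
    - [[0,0,0],0,0.5]

```text
time: 16.03
ee_pos: [0.4334, 0.3324, 0.1763]
tcp_rot: [48.0, 90.0, 51.6]
wrist_force: [-0.2, -0.2, -5.8]
opening: 0.0144
```

```bash
python3 -c "
from jar import *
now('s22');now('s23')"
```

```text
t 16.0333 tcp [0.4334 0.3324 0.1763] F [-0.2 -0.2 -5.8] T [ 0.09  0.48 -0.02] open 0.0144
{'jar': array([0.00525467, 0.0401863 ]), 'n': 1167, 'tilt': array([-0.00852341,  0.00157413,  0.00237716]), 'c': array([0.55051937, 0.30998202]), 'z0': np.float64(0.12812549896519387)}
t 16.0833 tcp [0.4334 0.3323 0.1763] F [ 0.7 -0.2 -4.5] T [0.11 0.58 0.01] open 0.0146
{'jar': array([0.00526341, 0.04028814]), 'n': 1166, 'tilt': array([-0.00841164,  0.00110707,  0.00241318]), 'c': array([0.55050566, 0.30995328]), 'z0': np.float64(0.12806098794307463)}
```

The jar is at +5 mm and still, with the tray 12.8 cm up. Now I'll hold for over three seconds.

play_rows:
  rows:
    - [[0,0,0],0,0.5]
    - [[0,0,0],0,0.5]
    - [[0,0,0],0,0.5]
    - [[0,0,0],0,0.5]
    - [[0,0,0],0,0.5]
    - [[0,0,0],0,0.5]
    - [[0,0,0],0,0.5]
    - [[0,0,0],0,0.5]
    - [[0,0,0],0,0.5]
    - [[0,0,0],0,0.5]
    - [[0,0,0],0,0.5]
    - [[0,0,0],0,0.5]

```text
time: 17.13
ee_pos: [0.4334, 0.3323, 0.1763]
tcp_rot: [165.3, 90.0, 168.9]
wrist_force: [-0.1, 0.9, -5.3]
opening: 0.0146
```

play_rows:
  rows:
    - [[0,0,0],0,0.5]
    - [[0,0,0],0,0.5]
    - [[0,0,0],0,0.5]
    - [[0,0,0],0,0.5]
    - [[0,0,0],0,0.5]
    - [[0,0,0],0,0.5]
    - [[0,0,0],0,0.5]
    - [[0,0,0],0,0.5]
    - [[0,0,0],0,0.5]
    - [[0,0,0],0,0.5]
    - [[0,0,0],0,0.5]
    - [[0,0,0],0,0.5]

```text
time: 18.13
ee_pos: [0.4334, 0.3323, 0.1763]
tcp_rot: [-127.5, 90.0, -123.9]
wrist_force: [-0.2, 0.2, -4.9]
opening: 0.0141
```

play_rows:
  rows:
    - [[0,0,0],0,0.5]
    - [[0,0,0],0,0.5]
    - [[0,0,0],0,0.5]
    - [[0,0,0],0,0.5]
    - [[0,0,0],0,0.5]
    - [[0,0,0],0,0.5]
    - [[0,0,0],0,0.5]
    - [[0,0,0],0,0.5]
    - [[0,0,0],0,0.5]
    - [[0,0,0],0,0.5]
    - [[0,0,0],0,0.5]
    - [[0,0,0],0,0.5]

```text
time: 19.13
ee_pos: [0.4334, 0.3324, 0.1763]
tcp_rot: [32.3, 90.0, 35.9]
wrist_force: [-0.3, -0.7, -5.0]
opening: 0.0143
```

```bash
python3 -c "
from jar import *
now('s24')
p,d=bot.camera('side'); np.save('pics/s24_d.npy',d)
C=cloud('side',d,pose('side')); hsv=cv2.cvtColor(p,cv2.COLOR_BGR2HSV);Z=C[...,2]
m=(Z>.052)&(Z<.07)&(C[...,0]>.4)&(C[...,0]<.72)&(C[...,1]>-.35)&(C[...,1]<.1)
m=cv2.morphologyEx(m.astype(np.uint8),cv2.MORPH_OPEN,np.ones((3,3)))
n,l,s,c=cv2.connectedComponentsWithStats(m); i=1+np.argmax(s[1:,4]); k=l==i
print('platform',rect(C[k][:,:2]),s[i],np.median(Z[k]))
q=cv2.imread('pics/scene0.png'); 
import numpy as np
ps,ds=bot.camera('scene'); C=cloud('scene',ds,pose('scene'));Z=C[...,2]
m=(Z>.052)&(Z<.07)&(C[...,0]>.4)&(C[...,0]<.68)&(C[...,1]>-.35)&(C[...,1]<.1)
m=cv2.morphologyEx(m.astype(np.uint8),cv2.MORPH_OPEN,np.ones((3,3)))
n,l,s,c=cv2.connectedComponentsWithStats(m); i=1+np.argmax(s[1:,4]); k=l==i
print('platform scene',rect(C[k][:,:2]),s[i],np.median(Z[k]))
d=(Z>.066)&(Z<.085)&(C[...,0]>.55)&(C[...,0]<.75)&(C[...,1]>-.35)&(C[...,1]<.1); print('disp',rect(C[d][:,:2]))
cv2.imwrite('pics/sc_crop.png',cv2.resize(ps[120:220,150:330],None,fx=4,fy=4))
cv2.imwrite('pics/sd_crop.png',cv2.resize(p[100:220,230:380],None,fx=4,fy=4))
"
```

```text
t 19.1333 tcp [0.4334 0.3324 0.1763] F [-0.3 -0.7 -5. ] T [ 0.16  0.54 -0.  ] open 0.0143
{'jar': array([0.00519369, 0.04015537]), 'n': 1162, 'tilt': array([-0.00871465,  0.00139156,  0.00236683]), 'c': array([0.5505369 , 0.30996132]), 'z0': np.float64(0.12811225554827452)}
platform ((569.73095703125, -216.166259765625), (200.38973999023438, 247.6121368408203), 2.5148940086364746) [ 270  124   76   58 3990] 0.061093693168321084
platform scene ((569.5713500976562, -215.71328735351562), (204.34832763671875, 246.85894775390625), 2.0723671913146973) [ 199  147   92   47 2361] 0.061592874303987744
disp ((638.1787109375, -204.67050170898438), (170.76060485839844, 205.4947967529297), 6.988317012786865)
```

View pics/sd_crop.png

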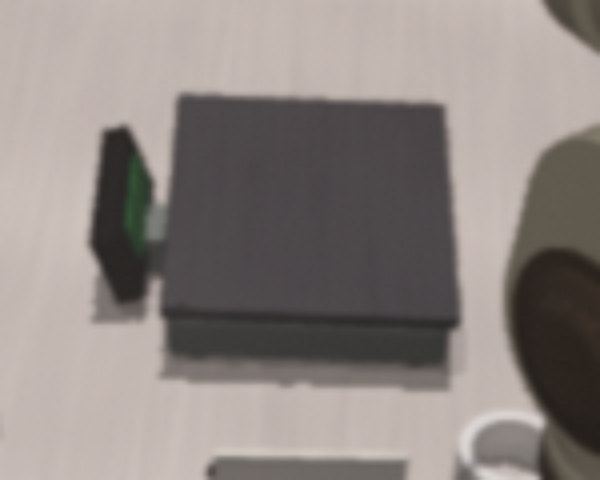

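View pics/sc_crop.png

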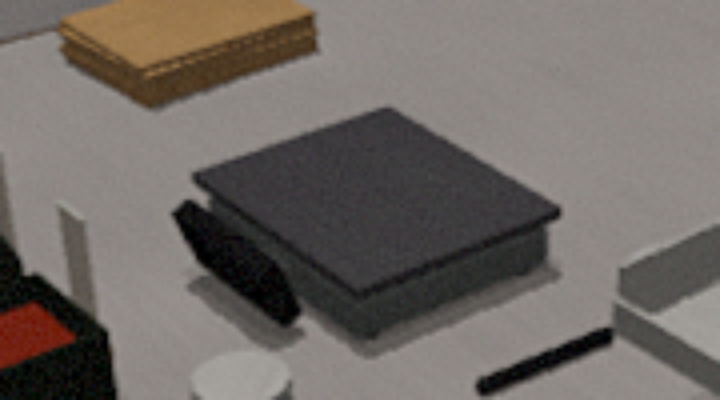

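```bash
python3 -c "
from h import *
P=pose('side')
c=[ray(P,230+u/4,100+v/4,.062)[:2] for u,v in [(180,97),(443,104),(458,322),(163,312)]]
c=np.array(c);print(c.round(4),c.mean(0))
for i in range(4):
  e=c[(i+1)%4]-c[i]; print(np.linalg.norm(e),np.degrees(np.arctan2(e[1],e[0])))
P=pose('scene')
c=np.array([ray(P,150+u/4,120+v/4,.062)[:2] for u,v in [(192,178),(388,108),(560,212),(362,294)]]);print(c.round(4),c.mean(0))
for i in range(4):
  e=c[(i+1)%4]-c[i]; print(np.linalg.norm(e),np.degrees(np.arctan2(e[1],e[0])))
"
```

```text
[[ 0.6706 -0.3241]
 [ 0.476  -0.3354]
 [ 0.4675 -0.0957]
 [ 0.661  -0.0866]] [ 0.56877839 -0.21046021]
0.19490596350537384 -176.6582298901196
0.23988088505629537 92.03647778793777
0.1936585407164646 2.6913949682129683
0.23765762589160444 -87.67192874573655
[[ 0.6767 -0.3206]
 [ 0.478  -0.3316]
 [ 0.4724 -0.094 ]
 [ 0.665  -0.0843]] [ 0.57301125 -0.20764581]
0.19904610971063816 -176.82718517725817
0.23764448273874142 91.35534816220867
0.19290388417191662 2.884836204475656
0.236559465854373 -87.16441856155366
```

The tray was held in the air for 3 s with the jar steady at +5.2 mm. The platform centre is about (0.570, -0.212) with a yaw of about 2.4°. I'll carry it over with accelerations below the rolling threshold.

play_rows:
  rows:
    - [[0,-0.01,0],0,0.5]
    - [[0,-0.05,0],0,0.5]
    - [[0,-0.11,0],0,0.5]
    - [[0,-0.2,0],0,0.5]
    - [[0,-0.31,0],0,0.5]
    - [[0,-0.45,0],0,0.5]
    - [[0,-0.61,0],0,0.5]
    - [[0,-0.8,0],0,0.5]
    - [[0,-1.01,0],0,0.5]
    - [[0,-1.25,0],0,0.5]
    - [[0,-1.51,0],0,0.5]
    - [[0,-1.8,0],0,0.5]

```text
time: 20.28
ee_pos: [0.4345, 0.3141, 0.1763]
tcp_rot: [42.1, 90.0, 45.7]
wrist_force: [-0.2, -0.1, -5.2]
opening: 0.0143
```

play_rows:
  rows:
    - [[0,-0.31,0],0,0.5]
    - [[0,-0.65,0],0,0.5]
    - [[0,-1.01,0],0,0.5]
    - [[0,-1.4,0],0,0.5]
    - [[0,-1.81,0],0,0.5]
    - [[0,-2.25,0],0,0.5]
    - [[0,-2.71,0],0,0.5]
    - [[0,-3.2,0],0,0.5]
    - [[0,-3.71,0],0,0.5]
    - [[0,-4.25,0],0,0.5]
    - [[0,-4.81,0],0,0.5]
    - [[0,-5.4,0],0,0.5]

```text
time: 21.28
ee_pos: [0.4379, 0.2599, 0.1763]
tcp_rot: [12.7, 90.0, 16.3]
wrist_force: [-0.7, 0.1, -4.9]
opening: 0.0144
```

play_rows:
  rows:
    - [[0,-0.61,0],0,0.5]
    - [[0,-1.25,0],0,0.5]
    - [[0,-1.91,0],0,0.5]
    - [[0,-2.6,0],0,0.5]
    - [[0,-3.31,0],0,0.5]
    - [[0,-4.05,0],0,0.5]
    - [[0,-4.81,0],0,0.5]
    - [[0,-5.6,0],0,0.5]
    - [[0,-6.41,0],0,0.5]
    - [[0,-7.25,0],0,0.5]
    - [[0,-8.11,0],0,0.5]
    - [[0,-9,0],0,0.5]

```text
time: 22.28
ee_pos: [0.4436, 0.1698, 0.1763]
tcp_rot: [-32.8, 90.0, -29.2]
wrist_force: [-0.3, -0.1, -4.9]
opening: 0.0142
```

play_rows:
  rows:
    - [[0,-0.9,-0.05],0,0.5]
    - [[0,-1.8,-0.11],0,0.5]
    - [[0,-2.7,-0.16],0,0.5]
    - [[0,-3.6,-0.22],0,0.5]
    - [[0,-4.5,-0.27],0,0.5]
    - [[0,-5.4,-0.33],0,0.5]
    - [[0,-6.3,-0.38],0,0.5]
    - [[0,-7.2,-0.44],0,0.5]
    - [[0,-8.1,-0.49],0,0.5]
    - [[0,-9,-0.55],0,0.5]
    - [[0,-9.9,-0.6],0,0.5]
    - [[0,-10.8,-0.66],0,0.5]

```text
time: 23.28
ee_pos: [0.4437, 0.0616, 0.1763]
tcp_rot: [-167.0, 90.0, -163.4]
wrist_force: [0.8, -0.2, -5.2]
opening: 0.0144
```

play_rows:
  rows:
    - [[0,-0.9,-0.05],0,0.5]
    - [[0,-1.8,-0.11],0,0.5]
    - [[0,-2.7,-0.17],0,0.5]
    - [[0,-3.6,-0.22],0,0.5]
    - [[0,-4.5,-0.28],0,0.5]
    - [[0,-5.4,-0.34],0,0.5]
    - [[0,-6.3,-0.39],0,0.5]
    - [[0,-7.2,-0.45],0,0.5]
    - [[0,-8.1,-0.5],0,0.5]
    - [[0,-9,-0.56],0,0.5]

```text
time: 24.12
ee_pos: [0.4438, -0.0286, 0.1763]
tcp_rot: [-146.0, 90.0, -142.4]
wrist_force: [-0.2, 0.7, -4.8]
opening: 0.0148
```

play_rows:
  rows:
    - [[0,-0.89,0],0,0.5]
    - [[0,-1.75,0],0,0.5]
    - [[0,-2.59,0],0,0.5]
    - [[0,-3.4,0],0,0.5]
    - [[0,-4.19,0],0,0.5]
    - [[0,-4.95,0],0,0.5]
    - [[0,-5.69,0],0,0.5]
    - [[0,-6.4,0],0,0.5]
    - [[0,-7.09,0],0,0.5]
    - [[0,-7.75,0],0,0.5]
    - [[0,-8.39,0],0,0.5]
    - [[0,-9,0],0,0.5]

```text
time: 25.12
ee_pos: [0.4495, -0.1181, 0.1763]
tcp_rot: [-173.1, 90.0, -169.5]
wrist_force: [-0.9, -0.7, -6.0]
opening: 0.0144
```

play_rows:
  rows:
    - [[0,-0.59,0],0,0.5]
    - [[0,-1.15,0],0,0.5]
    - [[0,-1.69,0],0,0.5]
    - [[0,-2.2,0],0,0.5]
    - [[0,-2.69,0],0,0.5]
    - [[0,-3.15,0],0,0.5]
    - [[0,-3.59,0],0,0.5]
    - [[0,-4,0],0,0.5]
    - [[0,-4.39,0],0,0.5]
    - [[0,-4.75,0],0,0.5]
    - [[0,-5.09,0],0,0.5]
    - [[0,-5.4,0],0,0.5]

```text
time: 26.12
ee_pos: [0.4529, -0.1717, 0.1763]
tcp_rot: [157.4, 90.0, 161.0]
wrist_force: [0.5, -0.5, -5.0]
opening: 0.0146
```

play_rows:
  rows:
    - [[0,-0.29,0],0,0.5]
    - [[0,-0.55,0],0,0.5]
    - [[0,-0.79,0],0,0.5]
    - [[0,-1,0],0,0.5]
    - [[0,-1.19,0],0,0.5]
    - [[0,-1.35,0],0,0.5]
    - [[0,-1.49,0],0,0.5]
    - [[0,-1.59,0],0,0.5]
    - [[0,-1.65,0],0,0.5]
    - [[0,-1.67,0],0,0.5]
    - [[0,-1.67,0],0,0.5]

```text
time: 27.03
ee_pos: [0.4539, -0.1881, 0.1763]
tcp_rot: [141.3, 90.0, 144.9]
wrist_force: [-0.5, -0.1, -5.0]
opening: 0.0141
```

```bash
python3 -c "
from jar import *
now('s25');now('s26')"
```

```text
t 27.0333 tcp [ 0.4539 -0.1881  0.1763] F [-0.5 -0.1 -5. ] T [0.12 0.46 0.03] open 0.0141
{'jar': array([0.00532113, 0.04000599]), 'n': 474, 'tilt': array([-0.00691082,  0.00305799,  0.00256005]), 'c': array([ 0.57103442, -0.21047726]), 'z0': np.float64(0.1280883282259787)}
t 27.0833 tcp [ 0.4539 -0.188   0.1763] F [-0.1 -0.1 -4.8] T [0.15 0.55 0.03] open 0.0141
{'jar': array([0.00497986, 0.0399931 ]), 'n': 479, 'tilt': array([-0.01038833,  0.00143801,  0.00246072]), 'c': array([ 0.57104792, -0.21041774]), 'z0': np.float64(0.12807892799796497)}
```

View pics/s26.png

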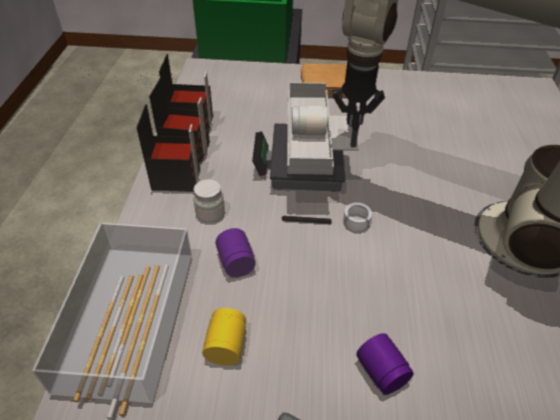

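The jar is still at +5 mm and the tray is above the platform. I'll turn the last degree and lower it.

play_rows:
  rows:
    - [[0.2,0,0],0.1,0.5]
    - [[0.6,0,0],0.3,0.5]
    - [[1.2,0,0],0.5,0.5]
    - [[1.9,0,0],0.7,0.5]
    - [[2.7,0,0],0.9,0.5]
    - [[3.5,0,0],1,0.5]
    - [[4.3,0,0],1.1,0.5]
    - [[5,0,0],1.1,0.5]
    - [[5.5,0,0],1.1,0.5]
    - [[5.8,0,0],1.1,0.5]
    - [[6,0,0],1.1,0.5]
    - [[6.1,0,0],1.1,0.5]

```text
time: 28.13
ee_pos: [0.4539, -0.1881, 0.1152]
tcp_rot: [-16.7, 90.0, -14.2]
wrist_force: [0.4, 0.4, -5.0]
opening: 0.0144
```

```bash
python3 -c "
from jar import *
now('s27')
p,d=bot.camera('scene');cv2.imwrite('pics/c27.png',cv2.resize(p[120:240,150:350],None,fx=4,fy=4))"
```

```text
t 28.1333 tcp [ 0.4539 -0.1881  0.1152] F [ 0.4  0.4 -5. ] T [0.17 0.54 0.  ] open 0.0144
{'jar': array([0.00539206, 0.03988866]), 'n': 458, 'tilt': array([-0.00372381,  0.00237164,  0.00239388]), 'c': array([ 0.57060654, -0.21273507]), 'z0': np.float64(0.06696039050164723)}
```

View pics/c27.png

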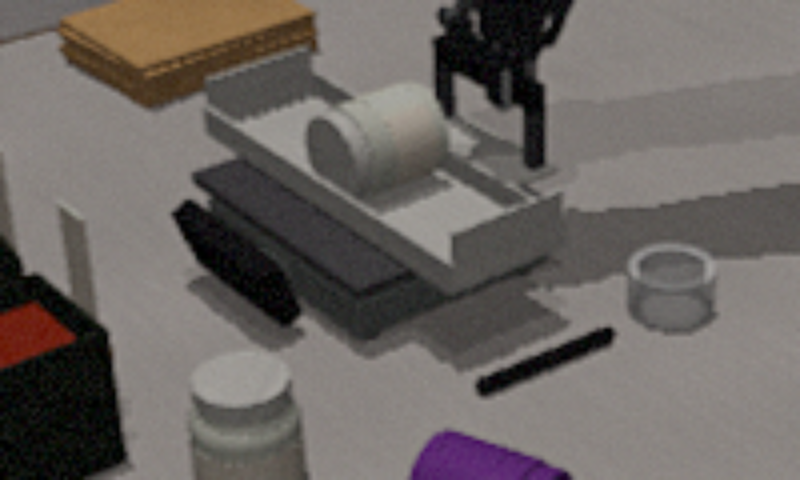

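The tray hangs just above the platform with the jar mid-tray, at about (378,140) in the crop. Now I'll creep down to contact.

play_rows:
  rows:
    - [[0.05,0,0],0,0.5]
    - [[0.1,0,0],0,0.5]
    - [[0.15,0,0],0,0.5]
    - [[0.2,0,0],0,0.5]
    - [[0.25,0,0],0,0.5]
    - [[0.3,0,0],0,0.5]
    - [[0.35,0,0],0,0.5]
    - [[0.4,0,0],0,0.5]
    - [[0.44,0,0],0,0.5]
    - [[0.44,0,0],0,0.5]

```text
time: 29.07
ee_pos: [0.4539, -0.1881, 0.111]
tcp_rot: [-19.4, 90.0, -16.9]
wrist_force: [-0.6, 0.4, -4.8]
opening: 0.0144
```

play_rows:
  rows:
    - [[0.03,0,0],0,0.5]
    - [[0.06,0,0],0,0.5]
    - [[0.09,0,0],0,0.5]
    - [[0.12,0,0],0,0.5]
    - [[0.12,0,0],0,0.5]

```text
time: 29.48
ee_pos: [0.4539, -0.1881, 0.1102]
tcp_rot: [-28.3, 90.0, -25.8]
wrist_force: [-3.7, 0.2, 2.5]
opening: 0.0147
```

play_rows:
  rows:
    - [[0.03,0,0],0,0.5]
    - [[0.06,0,0],0,0.5]
    - [[0.09,0,0],0,0.5]
    - [[0.09,0,0],0,0.5]

```text
time: 29.82
ee_pos: [0.454, -0.1882, 0.1102]
tcp_rot: [-27.7, 89.9, -25.2]
wrist_force: [-7.0, 2.0, 10.8]
opening: 0.0141
```

```bash
python3 -c "
from jar import *
now('s28')"
```

```text
t 29.8167 tcp [ 0.454  -0.1882  0.1102] F [-7.   2.  10.8] T [ 0.52  1.52 -0.02] open 0.0141
{'jar': array([0.00496127, 0.04094464]), 'n': 462, 'tilt': array([-0.00459012,  0.00027081,  0.0032256 ]), 'c': array([ 0.57064638, -0.21278942]), 'z0': np.float64(0.06197991466382189)}
```

Contact is made at 10.8 N and the tray is level. I'll ease off the pressure, then open gently.

play_rows:
  rows:
    - [[-0.05,0,0],0,0.5]
    - [[-0.1,0,0],0,0.5]
    - [[-0.1,0,0],0,0.5]
    - [[-0.1,0,0],0,0.5]
  squeeze: 40

```text
time: 30.2
ee_pos: [0.454, -0.1882, 0.1102]
tcp_rot: [-28.8, 90.0, -26.3]
wrist_force: [-5.3, 0.6, 4.5]
opening: 0.0142
```

play_rows:
  rows:
    - [[0,0,0],0,1.5]
    - [[0,0,0],0,1.6]
    - [[0,0,0],0,1.7]
    - [[0,0,0],0,1.8]
    - [[0,0,0],0,2]
    - [[0,0,0],0,2.3]
    - [[0,0,0],0,2.8]
    - [[0,0,0],0,3.5]
    - [[0,0,0],0,4]
    - [[0,0,0],0,4]
    - [[0,0,0],0,4]
    - [[0,0,0],0,4]

```text
time: 31.2
ee_pos: [0.4539, -0.1881, 0.1098]
tcp_rot: [158.3, 90.0, 160.8]
wrist_force: [-0.4, 1.1, -0.4]
opening: 0.04
```

```bash
python3 -c "
from jar import *
now('s29')"
```

```text
t 31.2 tcp [ 0.4539 -0.1881  0.1098] F [-0.4  1.1 -0.4] T [-0.01  0.02 -0.04] open 0.04
{'jar': array([0.00506826, 0.04145388]), 'n': 466, 'tilt': array([0.00441399, 0.00226242, 0.00359175]), 'c': array([ 0.57058779, -0.2127204 ]), 'z0': np.float64(0.06158514783686409)}
```

View pics/s29.png

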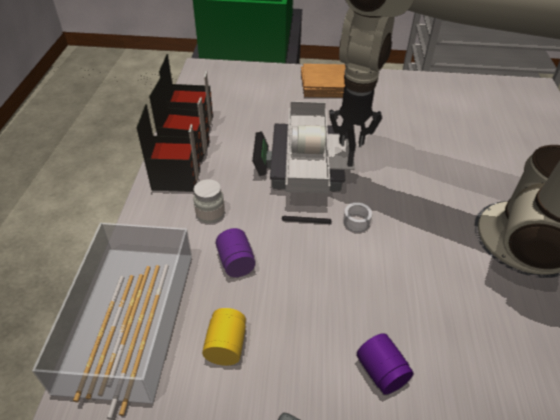

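The fingers are free, with wrist force near zero, and the tray and jar haven't moved. I'll retreat straight up.

play_rows:
  rows:
    - [[-0.5,0,0],0,4]
    - [[-1.5,0,0],0,4]
    - [[-3,0,0],0,4]
    - [[-5,0,0],0,4]
    - [[-7.5,0,0],0,4]
    - [[-10,0,0],0,4]
    - [[-12,0,0],0,4]
    - [[-13,0,0],0,4]
    - [[-13,0,0],0,4]
    - [[-13,0,0],0,4]

```text
time: 32.08
ee_pos: [0.4541, -0.1882, 0.2397]
tcp_rot: [-22.4, 90.0, -19.9]
wrist_force: [0.0, -0.1, -0.1]
opening: 0.0401
```

play_rows:
  rows:
    - [[0,-2,-1],0,4]
    - [[0,-4,-2],0,4]
    - [[0,-4,-2],0,4]
    - [[0,-4,-2],0,4]
    - [[0,-4,-2],0,4]
    - [[0,-4,-2],0,4]

```text
time: 32.58
ee_pos: [0.4357, -0.2284, 0.2391]
tcp_rot: [141.6, 89.9, 144.1]
wrist_force: [0.1, 0.7, -0.1]
opening: 0.0401
```

```bash
python3 - <<'E'
from look import *
from scipy.optimize import least_squares
o,P,p,d,C=look('w9');Z=C[...,2]
print(o['time'],o['ee_pos'])
k=(Z>.08)&(Z<.116)&(C[...,0]>.50)&(C[...,0]<.65)&(C[...,1]>-.42)&(C[...,1]<0)
print('walls wrist',rect(C[k][:,:2]))
ps,ds=bot.camera('side');cv2.imwrite('pics/s30.png',ps);C=cloud('side',ds,pose('side'));Z=C[...,2]
k=(Z>.075)&(Z<.116)&(C[...,0]>.48)&(C[...,0]<.65)&(C[...,1]>-.45)&(C[...,1]<0)
r=rect(C[k][:,:2]);print('walls side',r)
a=np.deg2rad(2.4);ux=np.array([np.cos(a),np.sin(a)]);uy=np.array([-np.sin(a),np.cos(a)])
for c in ([.5706,-.2127],np.array(r[0])/1000):
    X=(C[...,:2]-c)@ux;Y=(C[...,:2]-c)@uy
    k=(abs(X)<.035)&(Z>.118)&(Z<.16)&(abs(Y)<.16)
    print(least_squares(lambda q:np.hypot(Y[k]-q[0],Z[k]-q[1])-.038,[0,.1],loss='soft_l1',f_scale=.002).x)
a=cv2.imread('pics/side0.png');print('diff')
m=cv2.absdiff(a,ps).max(2);m[:, :]=(m>40)*255;cv2.imwrite('pics/diff.png',m)
pc,dc=bot.camera('scene');cv2.imwrite('pics/c30.png',pc)
E
```

```text
32.5833 [ 0.43566138 -0.22837347  0.23910605]
walls wrist ((571.2034912109375, -224.11749267578125), (113.44247436523438, 294.733154296875), 2.457939863204956)
walls side ((570.4739379882812, -211.5359344482422), (111.99490356445312, 351.3423156738281), 2.4791042804718018)
[0.00522189 0.10288754]
[0.00405357 0.10288754]
diff
```

View pics/w9.png

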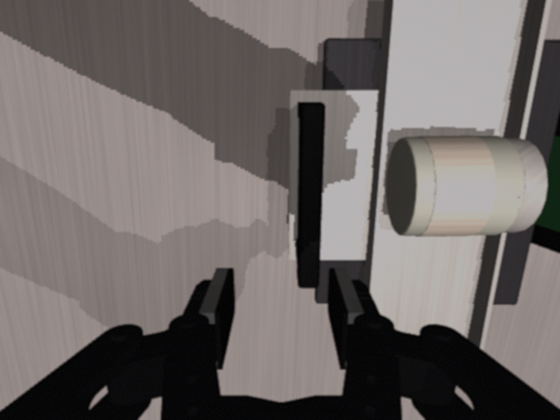

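View pics/c30.png

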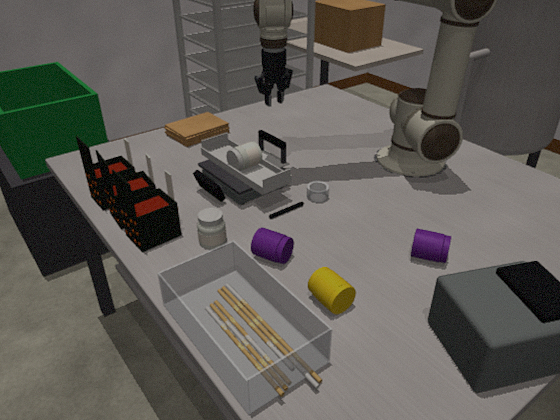

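View pics/diff.png

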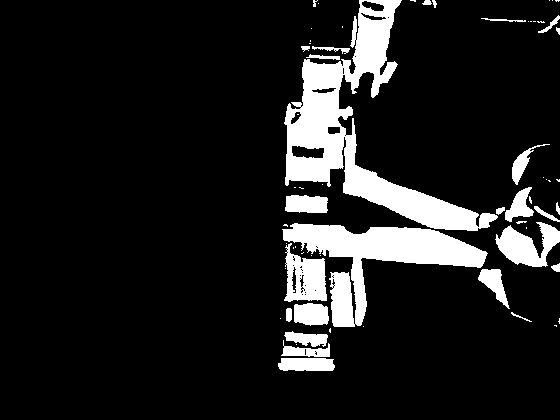

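The tray is on the platform at (0.5705, -0.212) with a yaw of 2.5°, and the jar is about 5 mm from its middle. The difference image shows only the arm, the tray, the jar and shadows changed. I'm handing the job in.

```bash
python3 -c "
from workcell import bot
print(bot.job_done())"
```

```text
the job is handed in; nothing more can be done
None
```

The tray is on the scale with the jar lying about 5 mm from its middle, but I did not roll the jar by tilting. I let go and handed the job in at about 33 s.

**How it went:**
- I gripped the handle about 30 mm towards the jar and lifted the tray 12.8 cm, with the jar still at +82 mm.
- I moved the jar to +5 mm, held it there for over 3 s in the air, carried it across slowly and set it down. The contact force was about 11 N.

**Last checks:**
- **Tray on scale:** its centre is about 1–2 mm from my measured platform centre, and its yaw is 2.5° against about 2.4° for the scale.
- **Gripper:** it is clear of everything and the wrist force is about zero.
- **Bystanders:** they look unmoved in the before/after pictures.

**What did not go as asked or planned:**
- **No tilting:** the moves only turn the tool about its vertical axis, so the gripper could not tip the tray. I rolled the jar by accelerating the level tray along its length instead.
- **Contact with the grey box:** on the first roll the tray's +y end ran into the grey box at the bench edge. The wrist read about 17 N, the tray tipped about 1.5° for a moment and the jar rolled back to +87 mm. That stayed inside the ±122 mm limit, the box did not visibly move, and I backed off and repeated the roll.
- **Wrist-camera check:** it put the tray's centre about 12 mm further to -y. Its view did not show the whole tray, so I trusted the side camera and the arm's own position, which agree.

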